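Trim the crossover coil to the set mark

ROBOT

A 7-joint arm with a two-finger parallel gripper is mounted at the origin on the work surface. World frame = base frame: x ahead of the robot, y to its left, z up, the work surface at z = 0. Lengths are in m, angles in degrees, forces in N, time in s.
With the tool pointing down it reaches from about 0.425 to 0.875 m from the base axis. Payload 4.7 kg.
Tool frame: the origin (TCP) lies at the very end of the fingers, on their centre line; the grasp point (between the pads) lies 19 mm behind it; z points along the fingers, y is the line along which they close (so a half turn about z gives the same grasp; the last joint's range is limited). The gripper opens to 87 mm and grips with 3 to 60 N. Pads are 19 mm wide; open, the fingers measure 117 mm over their backs; the gripper's body (75 mm by 190 mm) begins 51 mm behind the grasp point.
Start: joints at [72.714, 18.392, -4.016, 83.108, 1.295, 78.541, -3.26], TCP at [0.202, -0.618, 0.223] pointing down, gripper open.
Joint ranges: [-163.93, 163.93], [-17.29, 119.83], [-79.2, 71.16], [3.27, 140.29], [-89.18, 269.18], [5.43, 117.66], [-154.24, 154.24]. Speed limits (degrees/s): [147.25, 147.25, 180, 180, 180, 180, 180].

INTERFACE

Orientations are given as [roll, pitch, yaw] about the fixed x, y, z axes, in that order (R = Rz(yaw) Ry(pitch) Rx(roll)).
In Python, from cell import get_obs, eyes, env gives the robot as it stands.
- The arm moves only by the tool servo_tool, never from a script. Its argument "series" is a list that holds one entry, the list of rows, each a list of 7 numbers: the shift along the tool's x, y, z in units of 300 mm (1.0 is 300 mm), then the turn, a rotation vector about the tool's x, y, z in units of pi rad (1.0 is pi rad), then the opening, from 0 (shut) to 1 (fully open). In form: [[[tx, ty, tz, wx, wy, wz, gripper], ...]]. A call has 1 to 12 rows; each row is the pose to reach, as a shift and turn from the pose commanded when the call began, along the tool's axes at that moment, turning the shorter way round; what a row does not reach only later rows make up. A row lasts 1/12 s, in which the tool goes at most 41.7 mm and 7.16 degrees, less where a joint would pass 70% of its speed; a pose out of reach is approached as far as the arm can. A call with a number of a shift or a turn outside -1 to 1 is refused whole. A call with a gripper value outside its range is refused whole. The fingers move at their own pace and stop on an object; "grip_force" is the grip in N (left out, the last holds). Time passes only in rows, so rows that repeat a pose let the fingers close. It gives the time, the measured TCP pose, the force, the opening and the grip force at its end, in the units of the state.
- get_obs(): the state, without advancing time (a new reading comes with each control period).
- eyes.read_camera(name): name is "side" or "top"; returns a dict with "frame" (384x512x3 uint8, red, green, blue), "depth" (384x512 float32, m along the optical axis (not along the pixel's ray), 0 where there is no reading), "fx", "fy", "cx", "cy" (pixels), "distortion" ([k1, k2, p1, p2, k3] as OpenCV has them; the pictures are not rectified), "origin" and "rotation" of the camera in the world. Camera axes: x right, y down, z forward; pixel columns grow to the right and rows downward; lengths in m; the calibration is good to about 2 mm. A picture is of the moment at which its call begins.
- env.sign_off(): hands the job in; it is judged then, once.
The state is a dict: "time_s": time; "qpos": joint angles; "joint_velocities": joint speeds; "effort": joint torques, N m; "tool_pos": TCP position; "tool_rot": TCP orientation; "force": force on the tool from outside, world axes, zero at the start; "wrist_torque": the same for the moment, N m; "grip_width": finger opening in m; "grasp_force": force on a finger pad.
Only numpy, scipy, OpenCV 4.12 (cv2) and the standard library are available. Lean on these libraries where they do the work, as an engineer would, in place of code of your own. Each camera call takes 0.05 s, during which the arm holds its last target. There are 200 camera calls.

TASK

Take the yellow tuning tool from its wooden holder, seat its blade in the slot of the slug down inside the copper coil and turn the slug clockwise until the coil's black needle lies over the red hand. Then lift the tool out and put it back upright in its holder, fully down, and let go. Tool and slug are brittle: press and twist gently, never with more than about 20 N, and do not disturb the other things on the bench.

Things in the scene. Friction and masses are not known exactly. Their poses are not given: they have to be found in the camera images.
- tool_center (a point): Loose plastic tuning tool, upright in its holder: centre of its yellow grip, 20 mm square, 56 mm tall, on the tool's axis, half-way up the grip. Own z is up along the tool, x and y square to the grip's flats; a black stripe runs down the two faces that look along own x. The blade's tip is 70 mm below this point, the shank's end 62 mm, the flange's underside 32 mm. About 60 g.
- tool_tip (a point): Centre of the end of the tool's blade, on its axis, axes as tool_center. From here up: flat white blade 8 mm long, 14 mm wide along own x, 2.4 mm thick along own y (1.8 mm in the last 3 mm); white round shank 16 mm across, 30 mm long, its end tapering to 13 mm over 3 mm; yellow flange 28 mm across, 4 mm thick; the grip.
- tool: The same tool: origin at the end of its blade.
- holder_mouth (a point): Fixed dark wooden holder block, 64 x 64 x 50 mm: centre of its hole's mouth, on its top face, z up. The hole is 20 mm wide, 44 mm deep, with a 3 mm chamfer. The tool stands in it with its flange flat on the block's top (tool_center is then 32 mm above this point).
- board: Fixed plywood crossover board, 220 x 180 x 12 mm, origin under its centre, with one copper coil 68 mm across, its top 44 mm above the table, on a white former, 30 mm square and 58 mm above the table. Two hands turn about the coil's axis over a white dial under the coil: a thin black needle and a broad red hand. Small parts at the board's edges are up to 34 mm above the table.
- coil_mouth (a point): Centre of the bore's mouth at the former's top, z up. Bore 19 mm wide, 3 mm chamfer. In it, 12 to 16 mm down (varies), is the flat top of a brass-coloured slug, 18 mm across, with one straight dark slot right across it, 5 mm wide, 5 mm deep. The slot's direction varies and is told neither by this frame nor by the needle: see it or feel for it. The blade has 0.19 rad of play either way in it.
- needle (a joint): Angle of the thin black needle, rad: 0 points along the board's own +x, positive is clockwise seen from above. The slug carries it and turns with it, with 0.05 N m of friction, staying where left; a blade pressed with under 5 N slides over the slug's top without turning it. The slug gives down up to 4 mm on a spring (1 N to start, 5 N at its stop). Range -1.1 to 1.1.
- index (a joint): Angle of the broad red hand about the same axis, counted like the needle. It is the set mark and does not move; it starts 0.45 to 1.45 rad clockwise of the needle.
- needle_tip (a point): End of the black needle, 70 mm from the coil's axis, own x outward along the needle, 16 mm above the table.
- index_tip (a point): End of the red hand, 70 mm from the coil's axis, own x outward along the hand.
- multimeter: Bystander: orange and black multimeter lying face up, 150 x 78 x 37 mm. Origin under its centre.
- spare_slug: Bystander: loose spare brass-coloured slotted slug, 18 mm across, 11 mm tall, on the table. Origin under its centre.
- capacitor: Bystander: loose blue capacitor, upright cylinder 28 mm across, 45 mm tall. Origin under its centre.
- tape: Bystander: orange tape roll 96 mm across, 25 mm tall, lying flat. Origin under its centre.
- jar: Bystander: jar 68 mm across, 85 mm tall. Origin under its centre.
- driver: Bystander: screwdriver with red handle, 200 mm long, lying. Origin under its middle.
- offcut: Bystander: light wood offcut 100 x 45 x 22 mm. Origin under its centre.
- drill: Bystander: orange and black cordless drill, standing on its battery, 185 mm tall, 230 mm long. Origin under its battery.
There are look-alikes about, which are no part of the job. Of the things that look like the part that bears holder_mouth, the middle-sized one is meant.

How it is judged:
By the outcome, as a careful person would: the job done as asked, in the order asked, and still so for the second after the job is handed in, with the robot touching nothing.
It also fails if it takes over 72 s, if anything falls off the work surface, if the arm or the gripper's body presses on something with over 40 N, if the wrist force passes 120 N, or if a joint passes its speed limit or range.

## Working session

There is one attempt and no reset: what is moved stays moved. The work goes in short steps, Python scripts to look and compute and a tool call to move; the robot and the scene stay as the last step left them, time stands still between calls to the robot, and variables do not carry over. Pictures are saved under pics/ and viewed, at most 10 in all, crops included, and the job is handed in when it is done.

Besides the shell and the picture viewer there is one more tool, called by a JSON object that holds its "method" and its "body", one argument or row to a line. servo_tool: Moves the arm, as the interface text tells. Shifts and turns lie within -1 to 1; 1 stands for 300 mm of shift or pi rad of turn. Its arguments: {"type":"object","properties":{"series":{"type":"array"},"grip_force":{"type":"number"}},"required":["series"]}

```bash
mkdir -p pics
cat > h.py <<'E'
import numpy as np, cv2
from cell import get_obs, eyes, env
def cam(n):
    c=eyes.read_camera(n); c['K']=np.array([[c['fx'],0,c['cx']],[0,c['fy'],c['cy']],[0,0,1]],float)
    c['D']=np.array(c['distortion'],float); c['R']=np.array(c['rotation'],float); c['o']=np.array(c['origin'],float)
    return c
def ray(c,uv):
    p=cv2.undistortPoints(np.array(uv,float).reshape(-1,1,2),c['K'],c['D']).reshape(-1,2)
    return np.c_[p,np.ones(len(p))]@c['R'].T
def onplane(c,uv,z):
    d=ray(c,uv); return c['o']+d*((z-c['o'][2])/d[:,2])[:,None]
def bydepth(c,uv):
    uv=np.array(uv).reshape(-1,2); z=c['depth'][uv[:,1].astype(int),uv[:,0].astype(int)]
    return c['o']+ray(c,uv)*z[:,None]
def px(c,P):
    rv=cv2.Rodrigues(c['R'].T)[0]; return cv2.projectPoints(np.array(P,float).reshape(-1,1,3),rv,-c['R'].T@c['o'],c['K'],c['D'])[0].reshape(-1,2)
def save(img,f): cv2.imwrite('pics/'+f,cv2.cvtColor(img,cv2.COLOR_RGB2BGR))
E
python3 - <<'E'
from h import *
import pickle
a=cam('top');b=cam('side')
for c in (a,b): print(c['o'],c['R'].round(3).tolist(),c['fx'])
pickle.dump((a,b),open('s0.pkl','wb'))
save(cv2.resize(a['frame'],(800,600)),'t0.png');save(cv2.resize(b['frame'],(800,600)),'s0.png')
print(get_obs())
E
```

```text
[ 0.31812531 -0.02852301  1.12788803] [-167.476, -0.093, -95.252] 398.6039028990036
[0.06980153 0.89317228 0.93716672] [-128.924, 0.492, -155.003] 467.2607919431603
{'time_s': 0.1, 'qpos': array([72.71496611, 18.43484367, -4.01650679, 83.16939911,  1.29533143,
       78.53971789, -3.25899634]), 'joint_velocities': array([ 0.00959948, -0.06680991,  0.00088507, -0.1462897 , -0.08659185,
        0.03720677,  0.11672805]), 'effort': array([-5.40095789e-04, -4.92572236e+01, -4.06073313e-01, -3.13399029e+01,
       -6.42127404e-02,  3.94756976e-02,  4.65729556e-05]), 'tool_pos': array([ 0.20166881, -0.61739716,  0.22155763]), 'tool_rot': array([-1.79901295e+02,  5.48817004e-03,  1.80966614e+01]), 'force': array([-0.40192113, -0.47905344, -0.92883677]), 'wrist_torque': array([ 0.01133708, -0.06305652, -0.00235026]), 'grasp_force': 0.0, 'grip_width': 0.08714014505035986}
```

```bash
sed -i "s/c\['R'\]=np.array(c\['rotation'\],float)/c['R']=Rotation.from_euler('xyz',c['rotation'],degrees=True).as_matrix()/; 1a from scipy.spatial.transform import Rotation" h.py
python3 - <<'E'
import h,pickle
from h import *
a,b=pickle.load(open('s0.pkl','rb'))
for c in(a,b): c['R']=Rotation.from_euler('xyz',c['rotation'],degrees=True).as_matrix()
pickle.dump((a,b),open('s0.pkl','wb'))
print(px(a,get_obs()['tool_pos']),px(b,get_obs()['tool_pos']))
E
```

```text
[[527.77818411 312.80884602]] [[415.54707567  94.15325399]]
```

View pics/t0.png

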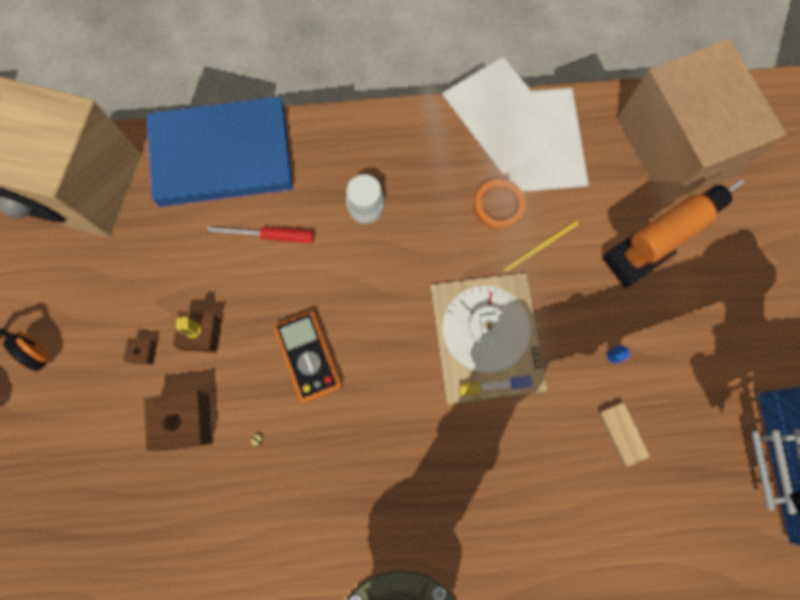

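View pics/s0.png

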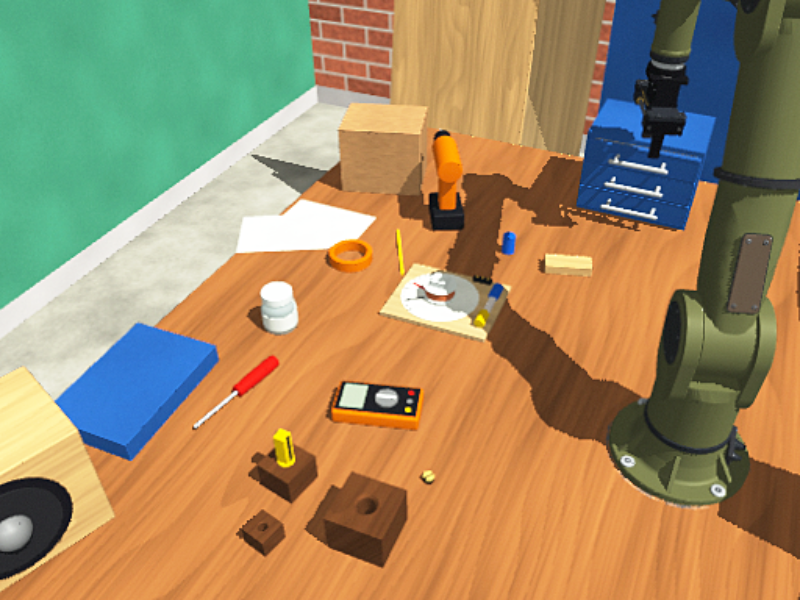

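The top view shows the tool in the middle-sized holder at about (190,328), large block at (172,420), small one at (137,350), and the coil board at (488,330). In the side view the tool is at (285,448) and the coil at (437,290).

Run:
```python
from h import *
import pickle
a,b=pickle.load(open('s0.pkl','rb'))
def crop(c,u,v,w,h): return cv2.resize(c['frame'][v:v+h,u:u+w],(400,300),interpolation=cv2.INTER_CUBIC)
im=np.vstack([np.hstack([crop(a,100,185,56,42),crop(b,150,265,72,54)]),np.hstack([crop(a,272,172,88,66),crop(b,240,162,88,66)])])
save(im,'c0.png')
for n,c in(('top',a),('side',b)):
    hsv=cv2.cvtColor(c['frame'],cv2.COLOR_RGB2HSV)
    m=cv2.inRange(hsv,(24,150,90),(34,255,255))
    N,l,s,ce=cv2.connectedComponentsWithStats(m)
    for i in range(1,N):
        if s[i,4]>25:
            v,u=np.where(l==i); print(n,s[i],ce[i],np.median(bydepth(c,np.c_[u,v]),0).round(4))
# holder & coil depths in top
for u,v in [(140,212),(120,210),(313,206),(300,205),(330,205)]: print(u,v,bydepth(a,[u,v]).round(4))
```

```text
top [113 203  15  12  92] [118.95652174 208.5       ] [0.545  0.3145 0.1077]
top [295 246  12   7  52] [299.21153846 248.65384615] [ 0.4031 -0.1524  0.0318]
side [254 147   5  29  65] [255.73846154 161.09230769] [ 0.6567 -0.32    0.0052]
side [303 198  10  11  69] [307.82608696 203.27536232] [ 0.4024 -0.1494  0.0312]
side [175 274  14  25 228] [181.25438596 286.45614035] [0.5445 0.3245 0.0841]
140 212 [[0.5503 0.2857 0.0041]]
120 210 [[0.5408 0.3114 0.0993]]
313 206 [[ 0.5156 -0.2036  0.0421]]
300 205 [[ 0.5271 -0.1717  0.0135]]
330 205 [[ 0.5197 -0.2574  0.0112]]
```

View pics/c0.png

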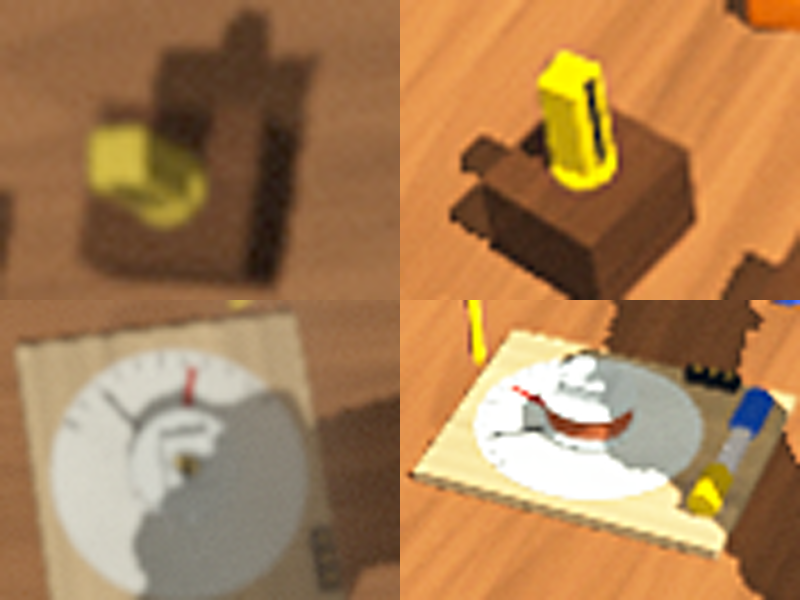

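The crops show the tool's upright grip (top face at crop (117,155) in top and (572,66) in side), flange base, stripe on the right-hand face in side; needle about 45° anticlockwise of the red hand; slug's slot just visible but half shadowed.

Run:
```python
from h import *
import pickle
a,b=pickle.load(open('s0.pkl','rb'))
print('top face/top',onplane(a,[100+117*.14,185+155*.14],.110), 'flange/top',onplane(a,[100+168*.14,185+190*.14],.053))
S=lambda x,y:[150+(x-400)*.18,265+y*.18]
print('side',onplane(b,S(572,66),.110),onplane(b,S(583,160),.054))
P=onplane(b,[S(540,72),S(563,50),S(603,62),S(577,82)],.110);print('corners',P.round(4))
for c in(a,b):
    hsv=cv2.cvtColor(c['frame'],cv2.COLOR_RGB2HSV); m=cv2.inRange(hsv,(22,120,60),(36,255,255))
    sub=(slice(195,225),slice(105,140)) if c is a else (slice(265,310),slice(165,200))
    z=np.zeros_like(m); z[sub]=m[sub]; v,u=np.where(z>0); V=hsv[v,u,2]; 
    P=bydepth(c,np.c_[u,v]); 
    top=P[:,2]>.103
    print(len(V),np.percentile(V,[10,50,90]),top.sum(),P[top].mean(0), cv2.minAreaRect((P[top][:,:2]*1000).astype(np.float32)))
# two-view: triangulate top centre
def tri(p,q):
    d1=ray(a,p)[0];d2=ray(b,q)[0];d1/=np.linalg.norm(d1);d2/=np.linalg.norm(d2)
    t=np.linalg.lstsq(np.c_[d1,-d2],b['o']-a['o'],rcond=None)[0]; A=a['o']+t[0]*d1;B=b['o']+t[1]*d2
    return (A+B)/2,np.linalg.norm(A-B)
print(tri([116.4,206.7],S(572,66)),tri([123.5,211.6],S(583,160)))
# holder top face by depth
v,u=np.mgrid[190:232,105:150];P=bydepth(a,np.c_[u.ravel(),v.ravel()])
k=abs(P[:,2]-.05)<.004;print('holder',cv2.minAreaRect((P[k][:,:2]*1000).astype(np.float32)),k.sum())
v,u=np.mgrid[265:325,150:215];P=bydepth(b,np.c_[u.ravel(),v.ravel()])
k=abs(P[:,2]-.05)<.002;print('holder side',cv2.minAreaRect((P[k][:,:2]*1000).astype(np.float32)),k.sum())
```

```text
top face/top [[0.54806035 0.31706301 0.11      ]] flange/top [[0.54543939 0.31709596 0.053     ]]
side [[0.54801725 0.31400154 0.11      ]] [[0.54728074 0.31831954 0.054     ]]
corners [[0.5584 0.3224 0.11  ]
 [0.5563 0.308  0.11  ]
 [0.5373 0.3067 0.11  ]
 [0.5414 0.3206 0.11  ]]
150 [102. 155. 207.] 61 [0.54145308 0.3059687  0.14281429] ((441.53070068359375, 145.70579528808594), (426.3221435546875, 24.24261474609375), 57.94483947753906)
250 [182. 234. 255.] 66 [0.53944087 0.32826528 0.12182028] ((307.0894775390625, 597.6988525390625), (25.149717330932617, 757.5009765625), 40.6687126159668)
(array([0.54699067, 0.3159109 , 0.11266548]), np.float64(0.0009535895062826986)) (array([0.54654622, 0.3175867 , 0.05308346]), np.float64(0.002313451160665994))
holder ((550.0418701171875, 319.048583984375), (65.82360076904297, 64.16197967529297), 80.1087646484375) 383
holder side ((547.645751953125, 317.0465393066406), (65.8182373046875, 65.30555725097656), 79.21258544921875) 282
```

```bash
cat >> h.py <<'E'
def row(p,yaw):
    o=get_obs(); R=Rotation.from_euler('xyz',o['tool_rot'],degrees=True); T=Rotation.from_euler('xyz',[180,0,yaw],degrees=True)
    r=np.r_[R.inv().apply(np.array(p)-o['tool_pos'])/.3,(R.inv()*T).as_rotvec()/np.pi]
    print('t',round(o['time_s'],2),o['tool_pos'].round(4),o['tool_rot'].round(2),'F',o['force'].round(2),'row',r.round(4).tolist())
E
python3 -c "
from h import *
row([.48,-.52,.30],40)"
```

```text
t 0.1 [ 0.2017 -0.6174  0.2216] [-1.799e+02  1.000e-02  1.810e+01] F [-0.4  -0.48 -0.93] row [0.9827, -0.0209, -0.2615, -0.0005, -0.0001, -0.1217]
```

{"method": "servo_tool", "body": {
  "series": [
    [[0.895, -0.4, -0.26, 0, 0, -0.178, 1], [0.895, -0.4, -0.26, 0, 0, -0.178, 1], [0.895, -0.4, -0.26, 0, 0, -0.178, 1], [0.895, -0.4, -0.26, 0, 0, -0.178, 1], [0.895, -0.4, -0.26, 0, 0, -0.178, 1], [0.895, -0.4, -0.26, 0, 0, -0.178, 1], [0.895, -0.4, -0.26, 0, 0, -0.178, 1], [0.895, -0.4, -0.26, 0, 0, -0.178, 1]]
  ]
}}

```text
time_s: 0.77
tool_pos: [0.4263, -0.4139, 0.3024]
tool_rot: [179.8, -0.2, 50.7]
force: [1.1, 1.5, 0.4]
grip_width: 0.0869
grasp_force: 0.0
```

```bash
python3 -c "
from h import *
row([.56,-.18,.30],68);row([.57,.06,.25],80)"
```

```text
t 0.77 [ 0.4263 -0.4139  0.3024] [179.84  -0.24  50.71] F [1.14 1.51 0.44] row [0.8857, -0.1489, 0.0112, 0.0011, -0.0012, -0.096]
t 0.77 [ 0.4263 -0.4139  0.3024] [179.84  -0.24  50.71] F [1.14 1.51 0.44] row [1.5253, -0.6301, 0.1793, 0.0012, -0.0011, -0.1627]
```

{"method": "servo_tool", "body": {
  "series": [
    [[0.9, -0.15, 0.01, 0.001, -0.001, -0.096, 1], [0.9, -0.15, 0.01, 0.001, -0.001, -0.096, 1], [0.9, -0.15, 0.01, 0.001, -0.001, -0.096, 1], [0.9, -0.15, 0.01, 0.001, -0.001, -0.096, 1], [0.9, -0.15, 0.01, 0.001, -0.001, -0.096, 1], [0.9, -0.15, 0.01, 0.001, -0.001, -0.096, 1], [0.9, -0.15, 0.01, 0.001, -0.001, -0.096, 1]]
  ]
}}

```text
time_s: 1.35
tool_pos: [0.5602, -0.1783, 0.2973]
tool_rot: [-179.8, -0.0, 67.8]
force: [0.1, 0.3, -0.0]
grip_width: 0.0871
grasp_force: 0.0
```

```bash
python3 -c "
from h import *
row([.555,.08,.22],80)"
```

```text
t 1.35 [ 0.5602 -0.1783  0.2973] [-179.77   -0.     67.76] F [ 0.07  0.34 -0.  ] row [0.7906, -0.3407, 0.259, -0.0013, -0.0001, -0.068]
```

{"method": "servo_tool", "body": {
  "series": [
    [[0.79, -0.34, 0.26, -0.001, 0, -0.068, 1], [0.79, -0.34, 0.26, -0.001, 0, -0.068, 1], [0.79, -0.34, 0.26, -0.001, 0, -0.068, 1], [0.79, -0.34, 0.26, -0.001, 0, -0.068, 1], [0.79, -0.34, 0.26, -0.001, 0, -0.068, 1], [0.79, -0.34, 0.26, -0.001, 0, -0.068, 1], [0.79, -0.34, 0.26, -0.001, 0, -0.068, 0.6]]
  ]
}}

```text
time_s: 1.93
tool_pos: [0.5528, 0.08, 0.2177]
tool_rot: [-179.8, 0.0, 80.1]
force: [0.1, 0.3, 0.6]
grip_width: 0.0845
grasp_force: 0.0
```

```bash
python3 -c "
from h import *
import pickle
a=cam('top');b=cam('side');pickle.dump((a,b),open('s1.pkl','wb'))
row([.5468,.317,.15],86)
def crop(c,u,v,w,h): return cv2.resize(c['frame'][v:v+h,u:u+w],(400,300),interpolation=cv2.INTER_CUBIC)
save(np.vstack([np.hstack([crop(a,272,172,88,66),crop(b,240,162,88,66)]),np.hstack([crop(a,296,190,32,24),crop(b,262,174,32,24)])]),'c1.png')"
```

```text
t 2.03 [0.5529 0.0791 0.2179] [-1.7977e+02  4.0000e-02  8.0150e+01] F [-0.    0.43  0.37] row [0.7779, -0.1549, 0.2264, -0.0013, 0.0001, -0.0325]
```

View pics/c1.png

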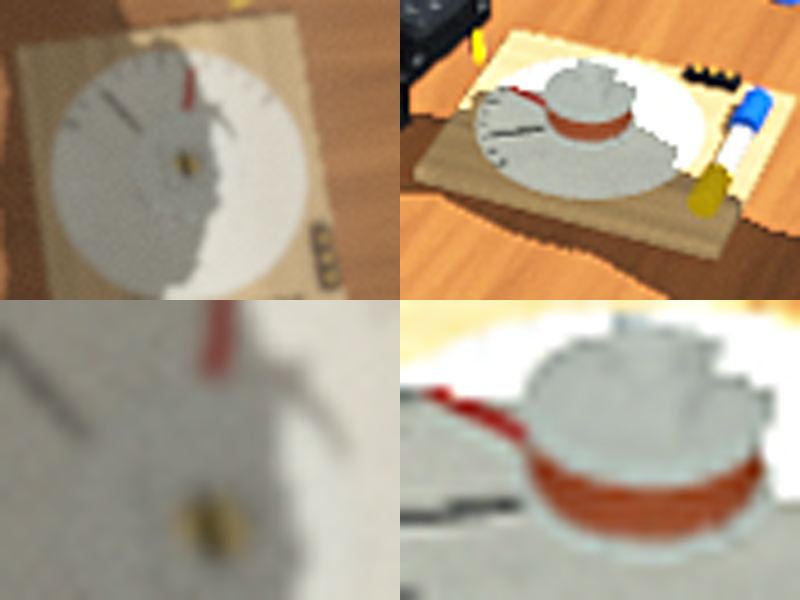

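The top view crop shows the slug (brass, dark slot nearly vertical in image) at crop (210,527) of the zoom, the red hand pointing up at (188,88), the needle at (120,110). Now go above the tool.

{"method": "servo_tool", "body": {
  "series": [
    [[0.778, -0.155, 0.226, -0.001, 0, -0.033, 0.6], [0.778, -0.155, 0.226, -0.001, 0, -0.033, 0.6], [0.778, -0.155, 0.226, -0.001, 0, -0.033, 0.6], [0.778, -0.155, 0.226, -0.001, 0, -0.033, 0.6], [0.778, -0.155, 0.226, -0.001, 0, -0.033, 0.6], [0.778, -0.155, 0.226, -0.001, 0, -0.033, 0.6], [0.778, -0.155, 0.226, -0.001, 0, -0.033, 0.6], [0.778, -0.155, 0.226, -0.001, 0, -0.033, 0.6]]
  ]
}}

```text
time_s: 2.7
tool_pos: [0.5497, 0.313, 0.1497]
tool_rot: [-180.0, 0.1, 85.8]
force: [0.7, -0.7, -0.0]
grip_width: 0.0523
grasp_force: 0.0
```

```bash
python3 -c "
from h import *
row([.5468,.317,.066],86)"
```

```text
t 2.7 [0.5497 0.313  0.1497] [-1.7996e+02  1.4000e-01  8.5830e+01] F [ 0.7  -0.69 -0.04] row [0.0132, -0.0103, 0.2789, -0.0002, 0.0008, -0.0009]
```

{"method": "servo_tool", "body": {
  "series": [
    [[0.01, -0.006, 0.1, 0, 0, 0, 0.6], [0.01, -0.006, 0.2, 0, 0, 0, 0.6], [0.01, -0.006, 0.275, 0, 0, 0, 0.6], [0.01, -0.006, 0.275, 0, 0, 0, 0.6], [0.01, -0.006, 0.275, 0, 0, 0, 0.6], [0.01, -0.006, 0.275, 0, 0, 0, 0.6]]
  ]
}}

```text
time_s: 3.2
tool_pos: [0.5513, 0.3134, 0.0702]
tool_rot: [179.8, 0.1, 85.5]
force: [-0.5, -0.3, -0.0]
grip_width: 0.0523
grasp_force: 0.0
```

```bash
python3 -c "
from h import *
row([.5468,.317,.066],86)
b=cam('side');save(cv2.resize(b['frame'][235:325,140:260],(800,600),interpolation=cv2.INTER_CUBIC),'g1.png')"
```

```text
t 3.2 [0.5513 0.3134 0.0702] [1.7975e+02 9.0000e-02 8.5460e+01] F [-0.5  -0.25 -0.04] row [0.0109, -0.016, 0.014, 0.0014, 0.0005, -0.003]
```

View pics/g1.png

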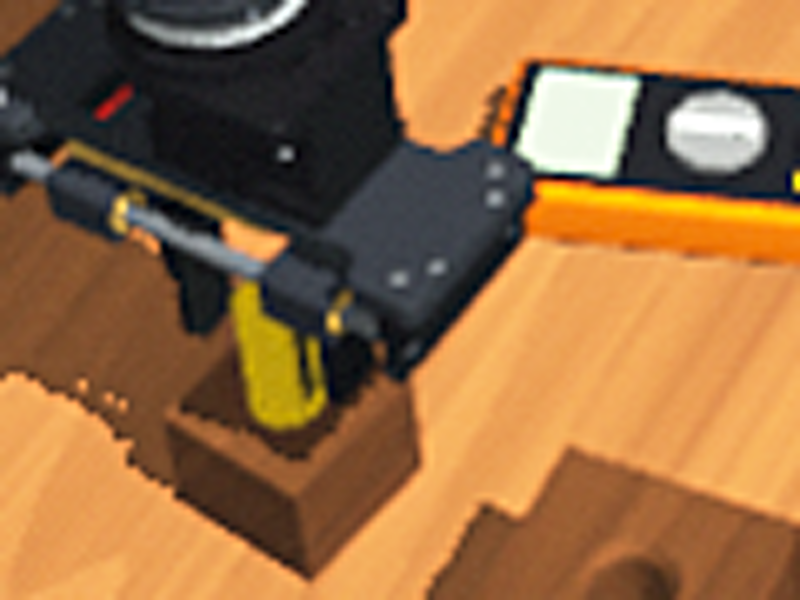

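The side view shows the fingers straddling the grip, closing along world x, with the striped face (-x side) towards the right finger; all clear. Correct by the offset and close.

{"method": "servo_tool", "body": {
  "series": [
    [[0.011, -0.015, 0.014, 0.001, 0, -0.002, 0.6], [0.011, -0.015, 0.014, 0.001, 0, -0.002, 0.6], [0.011, -0.015, 0.014, 0.001, 0, -0.002, 0.6], [0.011, -0.015, 0.014, 0.001, 0, -0.002, 0.6], [0.011, -0.015, 0.014, 0.001, 0, -0.002, 0.6]]
  ]
}}

```text
time_s: 3.67
tool_pos: [0.5454, 0.318, 0.0646]
tool_rot: [-180.0, 0.1, 86.0]
force: [0.3, -0.7, 0.4]
grip_width: 0.0524
grasp_force: 0.0
```

```bash
python3 -c "
from h import *
row([.5468,.317,.066],86)"
```

```text
t 3.67 [0.5454 0.318  0.0646] [-1.7996e+02  1.3000e-01  8.5970e+01] F [ 0.28 -0.74  0.42] row [-0.0032, 0.0048, -0.0048, -0.0002, 0.0007, -0.0002]
```

{"method": "servo_tool", "body": {
  "series": [
    [[0, 0, 0, 0, 0, 0, 0.4], [0, 0, 0, 0, 0, 0, 0.3], [0, 0, 0, 0, 0, 0, 0.25], [0, 0, 0, 0, 0, 0, 0.2], [0, 0, 0, 0, 0, 0, 0.15], [0, 0, 0, 0, 0, 0, 0.1], [0, 0, 0, 0, 0, 0, 0.1], [0, 0, 0, 0, 0, 0, 0.1], [0, 0, 0, 0, 0, 0, 0.1]]
  ],
  "grip_force": 15
}}

```text
time_s: 4.42
tool_pos: [0.5459, 0.3177, 0.0643]
tool_rot: [-180.0, 0.1, 85.9]
force: [3.0, -0.0, -0.7]
grip_width: 0.02
grasp_force: 15.0
```

{"method": "servo_tool", "body": {
  "series": [
    [[0, 0, 0, 0, 0, 0, 0.1], [0, 0, 0, 0, 0, 0, 0.1], [0, 0, 0, 0, 0, 0, 0.1]]
  ]
}}

```text
time_s: 4.67
tool_pos: [0.5458, 0.3178, 0.0643]
tool_rot: [-180.0, 0.1, 85.9]
force: [3.0, 0.6, -1.2]
grip_width: 0.0201
grasp_force: 15.0
```

```bash
python3 -c "
from h import *
row([.5468,.317,.066],86)"
```

```text
t 4.67 [0.5458 0.3178 0.0643] [-1.7998e+02  1.3000e-01  8.5940e+01] F [ 3.01  0.62 -1.21] row [-0.0024, 0.0035, -0.0056, -0.0001, 0.0007, -0.0003]
```

{"method": "servo_tool", "body": {
  "series": [
    [[0, 0, -0.05, 0, 0, 0, 0.1], [0, 0, -0.1, 0, 0, 0, 0.1], [0, 0, -0.2, 0, 0, 0, 0.1], [0, 0, -0.3, 0, 0, 0, 0.1], [0, 0, -0.4, 0, 0, 0, 0.1], [0, 0, -0.42, 0, 0, 0, 0.1], [0, 0, -0.42, 0, 0, 0, 0.1]]
  ]
}}

```text
time_s: 5.25
tool_pos: [0.5455, 0.32, 0.1935]
tool_rot: [179.9, -0.0, 86.0]
force: [-0.4, 0.4, -0.6]
grip_width: 0.0195
grasp_force: 15.0
```

```bash
python3 -c "
from h import *
import pickle
row([.555,.08,.19],86)
o=get_obs();print(o['grip_width'])
a=cam('top');b=cam('side');pickle.dump((a,b),open('s2.pkl','wb'))
T=o['tool_pos']; p=px(b,T-[0,0,.03])[0].astype(int);print(p, px(b,T-[0,0,.0523]))
u,v=p
im=np.hstack([cv2.resize(b['frame'][v-45:v+45,u-30:u+30],(400,600),interpolation=cv2.INTER_CUBIC),cv2.resize(a['frame'][172:238,294:338],(400,600),interpolation=cv2.INTER_CUBIC)])
save(im,'l1.png')
"
```

```text
t 5.25 [0.5455 0.32   0.1935] [ 1.799e+02 -2.000e-02  8.601e+01] F [-0.4   0.38 -0.57] row [-0.7957, 0.0872, 0.0116, 0.0006, -0.0001, 0.0001]
0.019490171601310217
[177 263] [[178.92476859 269.88428901]]
```

View pics/l1.png

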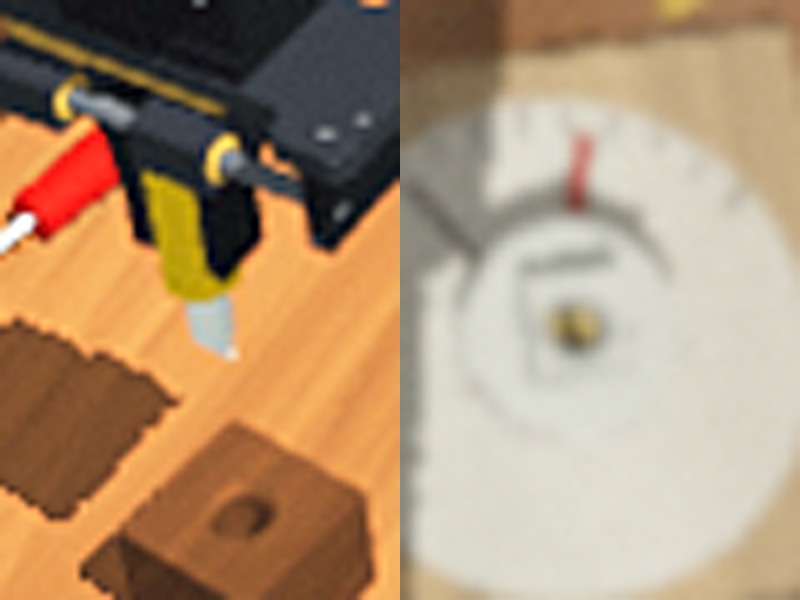

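The tool hangs straight in the fingers, blade tip at crop (230,352), holder hole open below. The top crop shows the coil with bore at (575,325), red hand up at (580,170), needle at upper left.

Run:
```python
from h import *
import pickle
for f in('s0','s1','s2'):
    a,b=pickle.load(open(f+'.pkl','rb'))
    if f!='s0':print(f);print(a['frame'][201:214,306:321].astype(int).sum(2)//3); print((a['frame'][201:214,306:321,0].astype(int)-a['frame'][201:214,306:321,2]))
    hsv=cv2.cvtColor(a['frame'],cv2.COLOR_RGB2HSV)
    m=((hsv[...,1]<50)*255).astype(np.uint8); z=np.zeros_like(m); z[172:240,272:360]=m[172:240,272:360]
    z=cv2.morphologyEx(z,cv2.MORPH_OPEN,np.ones((3,3)))
    c=max(cv2.findContours(z,0,1)[0],key=cv2.contourArea); h=cv2.convexHull(c).reshape(-1,2)
    P=onplane(a,h,.0125)[:,:2]; A=np.c_[2*P,np.ones(len(P))]; s=np.linalg.lstsq(A,(P**2).sum(1),rcond=None)[0]
    r=np.sqrt(s[2]+s[0]**2+s[1]**2); print(f,'dial',s[:2],r,'res',np.std(np.linalg.norm(P-s[:2],axis=1)-r))
```

```text
s0 dial [ 0.51099652 -0.19999615] 0.07962328193241426 res 0.0004053013398156694
s1
[[136 130 134 134 133 133 135 134 132 134 133 141 175 206 210]
 [133 132 133 134 134 133 132 133 132 133 133 143 177 205 214]
 [131 127 131 131 133 132 128 129 131 129 129 142 172 202 214]
 [128 126 131 131 126 121 120 124 122 126 129 135 161 191 209]
 [128 125 128 126 121 109  99 111 115 120 123 132 146 181 207]
 [128 125 127 126 114  94  83  93 109 112 120 127 144 175 207]
 [133 128 126 123 112  92  70  83 105 111 114 127 141 170 201]
 [131 127 124 124 119  98  68  80 102 112 119 127 138 161 191]
 [134 128 128 129 124 106  78  76 102 114 121 128 132 149 180]
 [136 132 128 128 127 118  95  92 108 119 126 132 130 141 176]
 [131 130 125 129 131 126 118 112 118 126 130 131 134 148 180]
 [132 129 124 129 133 129 125 124 125 126 129 128 134 160 193]
 [135 132 128 126 127 124 130 128 131 129 129 131 137 168 199]]
[[10  9  7  8 10 10 10  9  9  9 10  9 11 11 11]
 [10  9  8  9  7 10 10  9  9 10 12 12 11 10 11]
 [ 9  9  8 10 10 10  8  8 10 10 11 10 12 12 11]
 [10  9 10  9  9  9  9 12 13  9 10 12  8 11 12]
 [ 8 
[... 1335 characters left out ...]
0 10  8 10  8 10  9 10 11  9 11 10 10 10 12]
 [10 10 11 10 10 10  9 11 11  9 11 11 11 10 12]
 [10 11 10  9 10  9 10 10 10 10 10 11 11 11 10]
 [10 10  9 10 10 10 10 10 11 10  9 11 11 11 10]
 [ 9 10  9 13 17 18 18 28 22 14 10 10 10 11 12]
 [10 10 12 18 30 41 45 55 54 29 12 10 11 10 11]
 [10 10 11 18 42 66 64 74 74 51 18  9 10 11 12]
 [10 11  8 15 34 59 59 68 76 54 21  9 11 10 11]
 [11  9 10 12 19 29 28 42 49 34 14 10 10 11 10]
 [10  9 10  9 12 14 11 16 18 15 10 11 10 10 11]
 [10 11  9 10 10  9  8 11 12 10 11 11 10 11 12]
 [11 10  9  9 10  9 10  8 10 10 10 11 11 11 10]
 [10 11 10 10 10 10 11  9 11 10 10  9 10 10 11]]
s2 dial [ 0.51029728 -0.20148051] 0.08006482447902546 res 0.000420629430706703
```

```bash
cat >> h.py <<'E'
C=np.array([.5103,-.2015])
def hands(a,lo=.042,hi=.069):
    # dark / red angular profile around dial centre at z=.016, as seen by a camera
    f=a['frame'].astype(np.float32); al=np.radians(np.arange(-180,180,.5)); rs=np.linspace(lo,hi,14)
    A,Rr=np.meshgrid(al,rs); P=np.c_[(C[0]+Rr*np.cos(A)).ravel(),(C[1]+Rr*np.sin(A)).ravel(),np.full(A.size,.016)]
    uv=px(a,P).astype(np.float32).reshape(A.shape+(2,))
    s=cv2.remap(f,uv[...,0],uv[...,1],cv2.INTER_LINEAR); g=s[...,1].mean(0); red=(s[...,0]-s[...,1]).mean(0)
    return np.degrees(al),g,red,s
def peak(al,w,th=.5):
    i=w.argmax(); k=abs(al-al[i])<7; q=np.clip(w[k]-th*w[i],0,None); return (al[k]*q).sum()/q.sum()
def measure(a,lo=.042,hi=.069,win=60):
    al,g,red,s=hands(a,lo,hi); ri=peak(al,red)
    base=np.array([np.median(g[np.abs(al-x)<14]) for x in al]); d=base-g
    bl=s.min(2).mean(0); k=(al>ri-40)&(al<ri+95)&(np.abs(al-ri)>4); 
    d=np.where(k,d-np.clip(red-20,0,None),0); ne=peak(al,d)
    return ri,ne,ne-ri,d.max()
E
python3 - <<'E'
from h import *
import pickle
for f in('s0','s1','s2'):
    a,b=pickle.load(open(f+'.pkl','rb'))
    for lo,hi in((.045,.068),(.055,.069)): print(f,np.round(measure(a,lo,hi),2),np.round(measure(b,lo,hi),2))
a,b=pickle.load(open('s1.pkl','rb'))
P=onplane(a,[[312.0,205.5],[312.5,209.5]],.043);d=P[0]-P[1];print(P,np.degrees(np.arctan2(d[1],d[0])))
print(px(a,[*C,.058]),px(a,[*C,.043]))
row([.555,.08,.19],86)
E
```

```text
s0 [-12.89  36.73  49.62  38.28] [-13.3   35.25  48.56  53.1 ]
s0 [-12.99  36.67  49.66  41.42] [-13.69  35.5   49.19  66.42]
s1 [-12.76  36.91  49.67  27.55] [-13.12  35.16  48.28  71.35]
s1 [-12.63  36.8   49.43  28.1 ] [-13.17  35.32  48.49  80.62]
s2 [-12.89  36.79  49.68  29.33] [-13.24  35.1   48.35  74.92]
s2 [-13.    36.76  49.76  28.08] [-13.7   35.31  49.01  83.59]
[[ 0.51710722 -0.2008999   0.043     ]
 [ 0.50577477 -0.20091307  0.043     ]] 0.06662213183488906
[[313.26240397 206.85198871]] [[312.51218715 207.88144526]]
t 5.35 [0.5444 0.3181 0.1896] [-179.84    0.19   85.98] F [-0.25 -0.56 -1.28] row [-0.7893, 0.0908, 0.0009, -0.0009, 0.001, -0.0001]
```

{"method": "servo_tool", "body": {
  "series": [
    [[-0.87, 0, 0, 0, 0, 0, 0.1], [-0.87, 0, 0, 0, 0, 0, 0.1], [-0.87, 0, 0, 0, 0, 0, 0.1], [-0.87, 0, 0, 0, 0, 0, 0.1], [-0.87, 0, 0, 0, 0, 0, 0.1], [-0.87, 0, 0, 0, 0, 0, 0.1], [-0.87, 0, 0, 0, 0, 0, 0.1]]
  ]
}}

```text
time_s: 5.93
tool_pos: [0.5252, 0.0488, 0.1884]
tool_rot: [-179.7, 0.4, 85.4]
force: [0.8, -0.7, -0.7]
grip_width: 0.0196
grasp_force: 15.0
```

```bash
python3 -c "
from h import *
row([.5095,-.2005,.16],90)"
```

```text
t 5.93 [0.5252 0.0488 0.1884] [-179.66    0.42   85.39] F [ 0.77 -0.72 -0.67] row [-0.8317, 0.0153, 0.1008, -0.002, 0.0022, -0.0256]
```

{"method": "servo_tool", "body": {
  "series": [
    [[-0.83, 0.015, 0.1, -0.001, 0.001, -0.025, 0.1], [-0.83, 0.015, 0.1, -0.001, 0.001, -0.025, 0.1], [-0.83, 0.015, 0.1, -0.001, 0.001, -0.025, 0.1], [-0.83, 0.015, 0.1, -0.001, 0.001, -0.025, 0.1], [-0.83, 0.015, 0.1, -0.001, 0.001, -0.025, 0.1], [-0.83, 0.015, 0.1, -0.001, 0.001, -0.025, 0.1], [-0.83, 0.015, 0.1, -0.001, 0.001, -0.025, 0.1], [-0.83, 0.015, 0.1, -0.001, 0.001, -0.025, 0.1], [-0.83, 0.015, 0.1, -0.001, 0.001, -0.025, 0.1], [-0.83, 0.015, 0.1, -0.001, 0.001, -0.025, 0.1], [-0.83, 0.015, 0.1, -0.001, 0.001, -0.025, 0.1]]
  ]
}}

```text
time_s: 6.85
tool_pos: [0.5141, -0.1888, 0.1611]
tool_rot: [179.9, -0.1, 90.6]
force: [-0.8, 0.6, -1.0]
grip_width: 0.02
grasp_force: 15.0
```

```bash
python3 -c "
from h import *
import pickle
row([.5095,-.2005,.13],90)
a=cam('top');b=cam('side');pickle.dump((a,b),open('s3.pkl','wb'))
T=get_obs()['tool_pos'];print(px(b,T-[0,0,.0523]),px(b,[*C,.058]))
save(np.hstack([cv2.resize(b['frame'][135:225,250:310],(400,600),interpolation=cv2.INTER_CUBIC),cv2.resize(a['frame'][142:232,285:345],(400,600),interpolation=cv2.INTER_CUBIC)]),'v3.png')
"
```

```text
t 6.85 [ 0.5141 -0.1888  0.1611] [ 1.7992e+02 -9.0000e-02  9.0630e+01] F [-0.82  0.64 -0.99] row [-0.0391, -0.0158, 0.1036, 0.0004, -0.0005, 0.0035]
[[279.07192077 166.5837002 ]] [[281.42654498 178.14861392]]
```

View pics/v3.png

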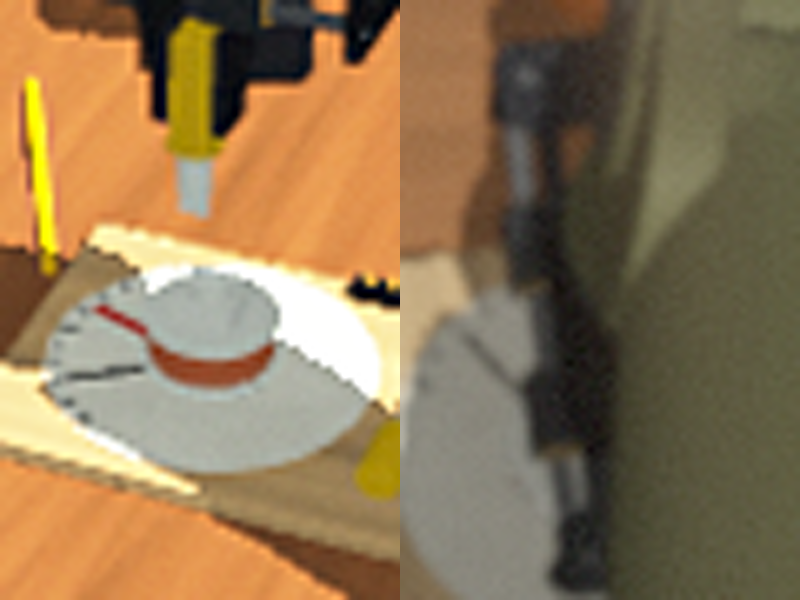

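The side view shows the blade tip at crop (197,215), i.e. within 1 px of prediction, above and short of the bore; the arm hides the coil in the top view. Needle and red hand are clear in the side view.

{"method": "servo_tool", "body": {
  "series": [
    [[-0.039, -0.015, 0.05, 0, 0, 0.003, 0.1], [-0.039, -0.015, 0.1, 0, 0, 0.003, 0.1], [-0.039, -0.015, 0.1, 0, 0, 0.003, 0.1], [-0.039, -0.015, 0.1, 0, 0, 0.003, 0.1], [-0.039, -0.015, 0.1, 0, 0, 0.003, 0.1], [-0.039, -0.015, 0.1, 0, 0, 0.003, 0.1], [-0.039, -0.015, 0.1, 0, 0, 0.003, 0.1]]
  ]
}}

```text
time_s: 7.53
tool_pos: [0.5103, -0.2024, 0.1324]
tool_rot: [179.8, -0.0, 90.0]
force: [0.6, 0.3, -0.2]
grip_width: 0.0199
grasp_force: 15.0
```

```bash
python3 -c "
from h import *
row([.5095,-.2005,.105],90)"
```

```text
t 7.53 [ 0.5103 -0.2024  0.1324] [ 1.798e+02 -1.000e-02  8.995e+01] F [ 0.57  0.27 -0.2 ] row [0.0063, -0.0031, 0.0914, 0.0011, -0.0, -0.0003]
```

{"method": "servo_tool", "body": {
  "series": [
    [[0.006, -0.003, 0, 0.001, 0, 0, 0.1], [0.006, -0.003, 0.02, 0.001, 0, 0, 0.1], [0.006, -0.003, 0.04, 0.001, 0, 0, 0.1], [0.006, -0.003, 0.06, 0.001, 0, 0, 0.1], [0.006, -0.003, 0.075, 0.001, 0, 0, 0.1], [0.006, -0.003, 0.085, 0.001, 0, 0, 0.1], [0.006, -0.003, 0.085, 0.001, 0, 0, 0.1], [0.006, -0.003, 0.085, 0.001, 0, 0, 0.1]]
  ]
}}

```text
time_s: 8.2
tool_pos: [0.5086, -0.2007, 0.1056]
tool_rot: [-179.9, -0.1, 89.9]
force: [0.4, 0.0, -0.5]
grip_width: 0.0198
grasp_force: 15.0
```

```bash
python3 -c "
from h import *
row([.5095,-.2005,.095],90)
a=cam('side');print(measure(a))"
```

```text
t 8.2 [ 0.5086 -0.2007  0.1056] [-1.799e+02 -7.000e-02  8.992e+01] F [ 0.42  0.02 -0.54] row [0.0007, 0.0031, 0.0353, -0.0005, -0.0004, -0.0005]
(np.float64(-13.300607639300347), np.float64(35.06592256302584), np.float64(48.36653020232619), np.float32(67.39928))
```

{"method": "servo_tool", "body": {
  "series": [
    [[0, 0.003, 0.01, 0, 0, 0, 0.1], [0, 0.003, 0.02, 0, 0, 0, 0.1], [0, 0.003, 0.027, 0, 0, 0, 0.1], [0, 0.003, 0.027, 0, 0, 0, 0.1], [0, 0.003, 0.027, 0, 0, 0, 0.1]]
  ]
}}

```text
time_s: 8.67
tool_pos: [0.5096, -0.2015, 0.0976]
tool_rot: [-179.9, -0.0, 89.9]
force: [0.5, -1.4, -1.9]
grip_width: 0.02
grasp_force: 15.0
```

{"method": "servo_tool", "body": {
  "series": [
    [[0, 0, 0.003, 0, 0, 0, 0.1], [0, 0, 0.006, 0, 0, 0, 0.1], [0, 0, 0.006, 0, 0, 0, 0.1], [0, 0, 0.006, 0, 0, 0, 0.1]]
  ]
}}

```text
time_s: 9.0
tool_pos: [0.5097, -0.2015, 0.0962]
tool_rot: [-180.0, 0.0, 89.9]
force: [0.2, -3.7, -0.6]
grip_width: 0.0199
grasp_force: 15.0
```

{"method": "servo_tool", "body": {
  "series": [
    [[0, 0, 0.003, 0, 0, 0, 0.1], [0, 0, 0.006, 0, 0, 0, 0.1], [0, 0, 0.006, 0, 0, 0, 0.1], [0, 0, 0.006, 0, 0, 0, 0.1]]
  ]
}}

```text
time_s: 9.33
tool_pos: [0.5098, -0.2014, 0.0944]
tool_rot: [-180.0, 0.0, 89.9]
force: [-0.2, -4.1, 2.1]
grip_width: 0.0199
grasp_force: 15.0
```

{"method": "servo_tool", "body": {
  "series": [
    [[-0.004, 0, 0, 0, 0, 0, 0.1], [-0.004, 0, 0.003, 0, 0, 0, 0.1], [-0.004, 0, 0.006, 0, 0, 0, 0.1], [-0.004, 0, 0.006, 0, 0, 0, 0.1]]
  ]
}}

```text
time_s: 9.67
tool_pos: [0.5098, -0.2016, 0.0925]
tool_rot: [-179.9, -0.1, 89.9]
force: [0.2, -2.3, 2.1]
grip_width: 0.0199
grasp_force: 15.0
```

{"method": "servo_tool", "body": {
  "series": [
    [[0, 0, 0.003, 0, 0, 0, 0.1], [0, 0, 0.006, 0, 0, 0, 0.1], [0, 0, 0.006, 0, 0, 0, 0.1]]
  ]
}}

```text
time_s: 9.92
tool_pos: [0.5097, -0.2018, 0.0903]
tool_rot: [-179.9, -0.1, 89.9]
force: [0.7, -3.0, 0.3]
grip_width: 0.0202
grasp_force: 15.0
```

{"method": "servo_tool", "body": {
  "series": [
    [[-0.003, 0, 0, 0, 0, 0, 0.1], [-0.003, 0, 0.003, 0, 0, 0, 0.1], [-0.003, 0, 0.005, 0, 0, 0, 0.1], [-0.003, 0, 0.005, 0, 0, 0, 0.1]]
  ]
}}

```text
time_s: 10.25
tool_pos: [0.5095, -0.2023, 0.0887]
tool_rot: [-179.9, -0.1, 89.9]
force: [0.7, -1.2, 0.8]
grip_width: 0.0203
grasp_force: 15.0
```

```bash
python3 -c "
from h import *
o=get_obs();print(o['wrist_torque'],o['force'],o['tool_pos'])
print(measure(cam('side')))"
```

```text
[-0.2539542  -0.2714775  -0.00207424] [ 0.73485406 -1.15980285  0.75042968] [ 0.50945437 -0.20230875  0.08874846]
(np.float64(-13.307530429147281), np.float64(34.99104751055458), np.float64(48.29857793970186), np.float32(68.264854))
```

{"method": "servo_tool", "body": {
  "series": [
    [[0, 0, 0.003, 0, 0, 0, 0.1], [0, 0, 0.005, 0, 0, 0, 0.1], [0, 0, 0.005, 0, 0, 0, 0.1]]
  ]
}}

```text
time_s: 10.55
tool_pos: [0.5095, -0.2024, 0.0875]
tool_rot: [-179.9, -0.1, 89.9]
force: [-1.0, 0.2, 1.4]
grip_width: 0.0201
grasp_force: 15.0
```

{"method": "servo_tool", "body": {
  "series": [
    [[0, 0, 0, 0, 0, 0.02, 0.1], [0, 0, 0, 0, 0, 0.04, 0.1], [0, 0, 0, 0, 0, 0.06, 0.1], [0, 0, 0, 0, 0, 0.08, 0.1], [0, 0, 0, 0, 0, 0.1, 0.1], [0, 0, 0, 0, 0, 0.11, 0.1], [0, 0, 0, 0, 0, 0.11, 0.1], [0, 0, 0, 0, 0, 0.11, 0.1]]
  ]
}}

```text
time_s: 11.22
tool_pos: [0.5091, -0.2031, 0.0875]
tool_rot: [-179.9, 0.0, 70.2]
force: [-2.3, -1.7, 1.0]
grip_width: 0.0197
grasp_force: 15.0
```

```bash
python3 -c "
from h import *
o=get_obs();print(o['wrist_torque'],o['force'],o['tool_pos'])
print(measure(cam('side')))"
```

```text
[-0.44743012  0.21148681  0.10277971] [-2.30494162 -1.71231287  1.00684461] [ 0.50910814 -0.20306774  0.08751878]
(np.float64(-13.320296566833516), np.float64(25.766218864739248), np.float64(39.086515431572764), np.float32(80.70306))
```

{"method": "servo_tool", "body": {
  "series": [
    [[0, 0, 0, 0, 0, 0.025, 0.1], [0, 0, 0, 0, 0, 0.05, 0.1], [0, 0, 0, 0, 0, 0.075, 0.1], [0, 0, 0, 0, 0, 0.1, 0.1], [0, 0, 0, 0, 0, 0.125, 0.1], [0, 0, 0, 0, 0, 0.15, 0.1], [0, 0, 0, 0, 0, 0.16, 0.1], [0, 0, 0, 0, 0, 0.16, 0.1], [0, 0, 0, 0, 0, 0.16, 0.1]]
  ]
}}

```text
time_s: 12.02
tool_pos: [0.5089, -0.2027, 0.0874]
tool_rot: [-179.8, 0.1, 41.4]
force: [-2.1, -0.5, 2.2]
grip_width: 0.0199
grasp_force: 15.0
```

```bash
python3 -c "
from h import *
o=get_obs();print(o['wrist_torque'],o['force'],o['tool_pos'])
print(measure(cam('side')));print(measure(cam('top')))"
```

```text
[-0.17913937  0.66619226  0.06348158] [-2.05505021 -0.47267017  2.21711137] [ 0.50891083 -0.20267274  0.08735951]
(np.float64(-13.07174000663081), np.float64(-2.5545706390383573), np.float64(10.517169367592452), np.float32(10.53627))
(np.float64(-48.61589039997094), np.float64(-2.099759234054288), np.float64(46.51613116591665), np.float32(16.33322))
```

{"method": "servo_tool", "body": {
  "series": [
    [[0, 0, 0, 0, 0, 0.015, 0.1], [0, 0, 0, 0, 0, 0.03, 0.1], [0, 0, 0, 0, 0, 0.045, 0.1], [0, 0, 0, 0, 0, 0.05, 0.1], [0, 0, 0, 0, 0, 0.05, 0.1], [0, 0, 0, 0, 0, 0.05, 0.1]]
  ]
}}

```text
time_s: 12.62
tool_pos: [0.5089, -0.2025, 0.0873]
tool_rot: [-179.8, 0.1, 32.4]
force: [-3.5, 0.3, 3.5]
grip_width: 0.0201
grasp_force: 15.0
```

```bash
python3 -c "
from h import *
a=cam('top');b=cam('side')
al,g,red,s=hands(b)
for x in range(-24,10,1):
    i=int((x+180)*2); print(x,s[:,i].mean(0).round().astype(int).tolist(),end=' ')
save(np.hstack([cv2.resize(b['frame'][165:210,250:290],(400,450),interpolation=cv2.INTER_CUBIC),cv2.resize(a['frame'][168:213,290:330],(400,450),interpolation=cv2.INTER_CUBIC)]),'v5.png')"
```

```text
-24 [175, 181, 169] -23 [174, 179, 167] -22 [173, 175, 164] -21 [171, 170, 158] -20 [167, 161, 150] -19 [162, 149, 138] -18 [156, 133, 124] -17 [146, 113, 105] -16 [136, 93, 86] -15 [124, 75, 69] -14 [112, 62, 57] -13 [101, 57, 53] -12 [95, 63, 58] -11 [95, 76, 71] -10 [101, 93, 87] -9 [113, 113, 106] -8 [129, 133, 124] -7 [145, 150, 140] -6 [158, 164, 153] -5 [168, 173, 162] -4 [175, 179, 168] -3 [179, 182, 171] -2 [179, 183, 171] -1 [179, 182, 171] 0 [177, 181, 169] 1 [175, 179, 168] 2 [173, 177, 165] 3 [172, 175, 164] 4 [171, 174, 163] 5 [172, 175, 164] 6 [173, 176, 165] 7 [175, 178, 167] 8 [177, 180, 168] 9 [177, 180, 168]
```

View pics/v5.png

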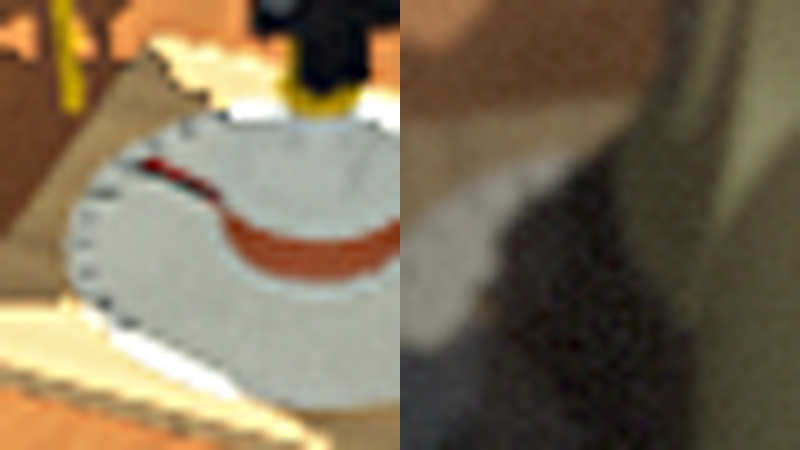

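The side crop shows the black needle lying along the lower (anticlockwise) edge of the red hand at (175,178): about 1.7° short. The top view is blocked by the arm.

{"method": "servo_tool", "body": {
  "series": [
    [[0, 0, 0, 0, 0, 0.005, 0.1], [0, 0, 0, 0, 0, 0.01, 0.1], [0, 0, 0, 0, 0, 0.01, 0.1], [0, 0, 0, 0, 0, 0.01, 0.1]]
  ]
}}

```text
time_s: 13.05
tool_pos: [0.5091, -0.2026, 0.0873]
tool_rot: [-179.9, 0.1, 30.5]
force: [-5.0, 1.6, 2.6]
grip_width: 0.0197
grasp_force: 15.0
```

```bash
python3 -c "
from h import *
b=cam('side')
al,g,red,s=hands(b)
for x in range(-21,-4,1):
    i=int((x+180)*2); print(x,s[:,i].mean(0).round().astype(int).tolist(),end=' ')"
```

```text
-21 [166, 170, 158] -20 [160, 161, 150] -19 [152, 149, 138] -18 [142, 133, 123] -17 [130, 114, 105] -16 [118, 94, 87] -15 [106, 77, 71] -14 [98, 67, 62] -13 [95, 65, 60] -12 [100, 73, 67] -11 [111, 88, 81] -10 [125, 106, 98] -9 [141, 125, 116] -8 [155, 142, 133] -7 [165, 157, 146] -6 [172, 167, 156] -5 [176, 175, 163]
```

{"method": "servo_tool", "body": {
  "series": [
    [[0, 0, 0, 0, 0, -0.02, 0.1], [0, 0, 0, 0, 0, -0.045, 0.1], [0, 0, 0, 0, 0, -0.045, 0.1], [0, 0, -0.02, 0, 0, -0.045, 0.1], [0, 0, -0.05, 0, 0, -0.045, 0.1], [0, 0, -0.1, 0, 0, -0.045, 0.1], [0, 0, -0.2, 0, 0, -0.045, 0.1], [0, 0, -0.3, 0, 0, -0.045, 0.1], [0, 0, -0.34, 0, 0, -0.045, 0.1], [0, 0, -0.34, 0, 0, -0.045, 0.1], [0, 0, -0.34, 0, 0, -0.045, 0.1]]
  ]
}}

```text
time_s: 14.02
tool_pos: [0.5103, -0.203, 0.19]
tool_rot: [180.0, -0.0, 38.6]
force: [-1.1, -0.9, -1.1]
grip_width: 0.0201
grasp_force: 15.0
```

```bash
python3 -c "
from h import *
row([.56,.04,.2],65)
b=cam('side')
al,g,red,s=hands(b)
for x in range(-18,-7,1):
    i=int((x+180)*2); print(x,s[:,i].mean(0).round().astype(int).tolist(),end=' ')"
```

```text
t 14.02 [ 0.5103 -0.203   0.19  ] [ 1.7998e+02 -3.0000e-02  3.8590e+01] F [-1.1  -0.88 -1.15] row [0.6346, -0.5298, -0.0331, 0.0002, -0.0002, -0.1467]
-18 [142, 132, 122] -17 [130, 113, 104] -16 [117, 93, 86] -15 [106, 76, 70] -14 [98, 66, 61] -13 [96, 64, 60] -12 [100, 72, 67] -11 [111, 87, 81] -10 [125, 105, 98] -9 [141, 125, 116] -8 [155, 142, 133]
```

{"method": "servo_tool", "body": {
  "series": [
    [[0.63, -0.53, -0.03, 0, 0, -0.147, 0.1], [0.63, -0.53, -0.03, 0, 0, -0.147, 0.1], [0.63, -0.53, -0.03, 0, 0, -0.147, 0.1], [0.63, -0.53, -0.03, 0, 0, -0.147, 0.1], [0.63, -0.53, -0.03, 0, 0, -0.147, 0.1], [0.63, -0.53, -0.03, 0, 0, -0.147, 0.1], [0.63, -0.53, -0.03, 0, 0, -0.147, 0.1], [0.63, -0.53, -0.03, 0, 0, -0.147, 0.1]]
  ]
}}

```text
time_s: 14.73
tool_pos: [0.5571, 0.0429, 0.1968]
tool_rot: [-179.7, -0.0, 65.4]
force: [-0.5, -1.4, -1.6]
grip_width: 0.0203
grasp_force: 15.0
```

```bash
python3 -c "
from h import *
row([.549,.30,.2],86)
for n in('top','side'):
    b=cam(n)
    al,g,red,s=hands(b); print(n)
    for x in range(-21,-4,1):
        i=int((x+180)*2); print(x,s[:,i].mean(0).round().astype(int).tolist(),end=' ')
    save(cv2.resize(b['frame'][165:220,275:348] if n=='top' else b['frame'][160:215,240:313],(400,300),interpolation=cv2.INTER_CUBIC),n+'6.png')
cv2.imwrite('pics/v6.png',np.hstack([cv2.imread('pics/top6.png'),cv2.imread('pics/side6.png')]))"
```

```text
t 14.73 [0.5571 0.0429 0.1968] [-1.7972e+02 -2.0000e-02  6.5440e+01] F [-0.46 -1.4  -1.62] row [0.7684, -0.3809, -0.0086, -0.0015, -0.0004, -0.1142]
top
-21 [178, 174, 162] -20 [173, 168, 155] -19 [167, 159, 147] -18 [159, 149, 137] -17 [152, 137, 126] -16 [143, 123, 113] -15 [132, 109, 99] -14 [122, 97, 88] -13 [114, 90, 81] -12 [108, 87, 79] -11 [108, 92, 83] -10 [112, 100, 91] -9 [116, 109, 100] -8 [122, 116, 106] -7 [128, 124, 113] -6 [132, 129, 119] -5 [134, 131, 121] side
-21 [212, 215, 210] -20 [204, 206, 201] -19 [194, 193, 187] -18 [179, 172, 166] -17 [160, 144, 138] -16 [139, 114, 108] -15 [120, 89, 83] -14 [106, 72, 66] -13 [99, 65, 60] -12 [101, 72, 65] -11 [111, 87, 80] -10 [126, 106, 98] -9 [143, 127, 117] -8 [158, 146, 135] -7 [169, 161, 150] -6 [177, 172, 160] -5 [181, 180, 168]
```

View pics/v6.png

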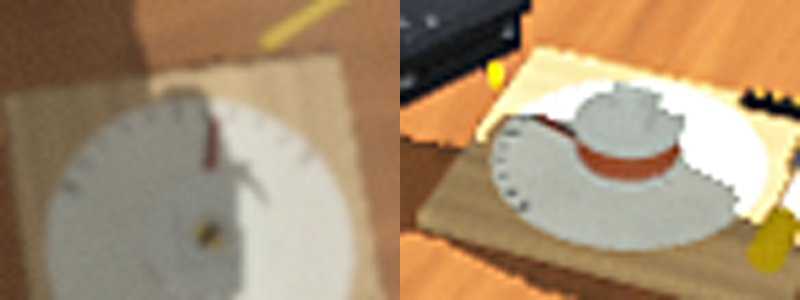

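Both views show the needle lying over the red hand (top crop (212,143)). A shadow edge biases the top measure; re-measure from above the holder while the tool is still held.

{"method": "servo_tool", "body": {
  "series": [
    [[0.768, -0.38, -0.01, -0.001, 0, -0.114, 0.1], [0.768, -0.38, -0.01, -0.001, 0, -0.114, 0.1], [0.768, -0.38, -0.01, -0.001, 0, -0.114, 0.1], [0.768, -0.38, -0.01, -0.001, 0, -0.114, 0.1], [0.768, -0.38, -0.01, -0.001, 0, -0.114, 0.1], [0.768, -0.38, -0.01, -0.001, 0, -0.114, 0.1], [0.768, -0.38, -0.01, -0.001, 0, -0.114, 0.1], [0.768, -0.38, -0.01, -0.001, 0, -0.114, 0.1], [0.768, -0.38, -0.01, -0.001, 0, -0.114, 0.1]]
  ]
}}

```text
time_s: 15.58
tool_pos: [0.5522, 0.2945, 0.2007]
tool_rot: [180.0, 0.1, 85.5]
force: [0.1, -0.3, -1.0]
grip_width: 0.0202
grasp_force: 15.0
```

```bash
python3 -c "
from h import *
row([.5458,.3178,.15],86)
for n in('top','side'):
    b=cam(n)
    for lo,hi in((.045,.06),(.058,.068)):
        al,g,red,s=hands(b,lo,hi); R=s[...,0].mean(0); k=(al>-22)&(al<-4); print(n,peak(al,np.where(k,190-R,0),.6),peak(al,np.where(k,190-s[...,1].mean(0),0),.6),'red',peak(al,red))
"
```

```text
t 15.58 [0.5522 0.2945 0.2007] [1.7997e+02 1.0000e-01 8.5530e+01] F [ 0.1  -0.27 -0.96] row [0.076, -0.0274, 0.1689, 0.0002, 0.0005, -0.0026]
top -11.159815801417801 -12.320245998755794 red -13.686616687309012
top -11.782060296672038 -12.97342399440444 red -13.973253580252285
side -12.905035196287736 -12.96780437826344 red -12.96299928590974
side nan -13.742830803724095 red -13.97949753587051h.py:32: RuntimeWarning: invalid value encountered in scalar divide
  i=w.argmax(); k=abs(al-al[i])<7; q=np.clip(w[k]-th*w[i],0,None); return (al[k]*q).sum()/q.sum()
```

```bash
python3 -c "
from h import *
import pickle
A=pickle.load(open('s2.pkl','rb')); N=(cam('top'),cam('side'))
for n,a,b in zip(('top','side'),A,N):
  for lo,hi in((.040,.055),(.05,.068)):
    al,_,red,s0=hands(a,lo,hi); s1=hands(b,lo,hi)[3]
    d=(s0-s1)[...,0].mean(0); k=(al>-25)&(al<0); print(n,'needle now',peak(al,np.where(k,d,0)),'red before',peak(al,red),d[k][::3].round())
"
```

```text
top needle now -11.394342966402727 red before -12.631279490548541 [-0. -1. -1. -1.  0.  4.  9. 17. 23. 22. 20. 13.  6.  2.  0. -0. -1.]
top needle now -11.6009096909717 red before -12.901773058675332 [ 0. -1. -1. -2. -1.  2.  8. 19. 30. 30. 22. 12.  3.  0. -1. -2. -1.]
side needle now -14.133125766146126 red before -12.336203848773353 [47. 46. 44. 44. 48. 54. 62. 70. 71. 61. 40. 19.  5. -2. -4. -4. -3.]
side needle now -12.55410804831921 red before -13.28038907748189 [ 3.  2. -0. -1.  2.  9. 24. 41. 48. 40. 22.  9.  2. -1. -1. -0. -0.]
```

Needle sits about 1° from the red hand's centre line, well on the broad hand; good. Now put the tool back.

{"method": "servo_tool", "body": {
  "series": [
    [[0.076, -0.02, 0.05, 0, 0, -0.002, 0.1], [0.076, -0.02, 0.12, 0, 0, -0.002, 0.1], [0.076, -0.02, 0.17, 0, 0, -0.002, 0.1], [0.076, -0.02, 0.17, 0, 0, -0.002, 0.1], [0.076, -0.02, 0.17, 0, 0, -0.002, 0.1], [0.076, -0.02, 0.17, 0, 0, -0.002, 0.1], [0.076, -0.02, 0.17, 0, 0, -0.002, 0.1]]
  ]
}}

```text
time_s: 16.37
tool_pos: [0.5488, 0.3193, 0.1525]
tool_rot: [179.8, -0.1, 85.9]
force: [-0.1, -0.2, -0.6]
grip_width: 0.0199
grasp_force: 15.0
```

```bash
python3 -c "
from h import *
row([.546,.3175,.11],86)"
```

```text
t 16.37 [0.5488 0.3193 0.1525] [ 1.7978e+02 -7.0000e-02  8.5880e+01] F [-0.15 -0.18 -0.58] row [-0.0067, -0.0094, 0.1416, 0.0012, -0.0004, -0.0006]
```

{"method": "servo_tool", "body": {
  "series": [
    [[-0.006, -0.008, 0.04, 0, 0, 0, 0.1], [-0.006, -0.008, 0.08, 0, 0, 0, 0.1], [-0.006, -0.008, 0.11, 0, 0, 0, 0.1], [-0.006, -0.008, 0.11, 0, 0, 0, 0.1], [-0.006, -0.008, 0.11, 0, 0, 0, 0.1], [-0.006, -0.008, 0.11, 0, 0, 0, 0.1]]
  ]
}}

```text
time_s: 16.87
tool_pos: [0.5453, 0.3179, 0.1178]
tool_rot: [179.9, -0.0, 86.0]
force: [-0.9, -0.2, -0.9]
grip_width: 0.0199
grasp_force: 15.0
```

```bash
python3 -c "
from h import *
row([.546,.3175,.09],86)"
```

```text
t 16.87 [0.5453 0.3179 0.1178] [ 1.7991e+02 -2.0000e-02  8.5960e+01] F [-0.9  -0.19 -0.94] row [-0.0013, 0.0023, 0.0928, 0.0005, -0.0001, -0.0002]
```

{"method": "servo_tool", "body": {
  "series": [
    [[0, 0.002, 0.02, 0, 0, 0, 0.1], [0, 0.002, 0.04, 0, 0, 0, 0.1], [0, 0.002, 0.06, 0, 0, 0, 0.1], [0, 0.002, 0.08, 0, 0, 0, 0.1], [0, 0.002, 0.09, 0, 0, 0, 0.1], [0, 0.002, 0.09, 0, 0, 0, 0.1]]
  ]
}}

```text
time_s: 17.37
tool_pos: [0.5457, 0.3173, 0.0898]
tool_rot: [180.0, 0.0, 86.0]
force: [1.4, -0.4, -0.9]
grip_width: 0.02
grasp_force: 15.0
```

{"method": "servo_tool", "body": {
  "series": [
    [[0, 0, 0.02, 0, 0, 0, 0.1], [0, 0, 0.04, 0, 0, 0, 0.1], [0, 0, 0.06, 0, 0, 0, 0.1], [0, 0, 0.07, 0, 0, 0, 0.1], [0, 0, 0.07, 0, 0, 0, 0.1], [0, 0, 0.07, 0, 0, 0, 0.1]]
  ]
}}

```text
time_s: 17.87
tool_pos: [0.5459, 0.3176, 0.0696]
tool_rot: [179.9, 0.0, 86.0]
force: [0.0, -0.8, -0.2]
grip_width: 0.0195
grasp_force: 15.0
```

Going in freely; last 5 mm slowly until it seats.

{"method": "servo_tool", "body": {
  "series": [
    [[0, 0, 0.006, 0, 0, 0, 0.1], [0, 0, 0.012, 0, 0, 0, 0.1], [0, 0, 0.014, 0, 0, 0, 0.1], [0, 0, 0.014, 0, 0, 0, 0.1], [0, 0, 0.014, 0, 0, 0, 0.1]]
  ]
}}

```text
time_s: 18.28
tool_pos: [0.5459, 0.3178, 0.0658]
tool_rot: [179.9, -0.0, 86.0]
force: [0.2, -0.5, -0.6]
grip_width: 0.0197
grasp_force: 15.0
```

{"method": "servo_tool", "body": {
  "series": [
    [[0, 0, 0.003, 0, 0, 0, 0.1], [0, 0, 0.005, 0, 0, 0, 0.1], [0, 0, 0.005, 0, 0, 0, 0.1]]
  ]
}}

```text
time_s: 18.53
tool_pos: [0.5459, 0.3178, 0.0642]
tool_rot: [179.9, -0.0, 86.0]
force: [-0.4, -0.1, -1.2]
grip_width: 0.0194
grasp_force: 15.0
```

{"method": "servo_tool", "body": {
  "series": [
    [[0, 0, 0.002, 0, 0, 0, 0.1], [0, 0, 0.002, 0, 0, 0, 0.1], [0, 0, 0.002, 0, 0, 0, 0.1]]
  ]
}}

```text
time_s: 18.78
tool_pos: [0.546, 0.3178, 0.0641]
tool_rot: [179.9, -0.0, 86.0]
force: [-1.1, -0.7, 3.6]
grip_width: 0.0203
grasp_force: 15.0
```

{"method": "servo_tool", "body": {
  "series": [
    [[0, 0, 0.002, 0, 0, 0, 0.1], [0, 0, 0.002, 0, 0, 0, 0.1], [0, 0, 0.002, 0, 0, 0, 0.1]]
  ]
}}

```text
time_s: 19.03
tool_pos: [0.546, 0.3178, 0.0641]
tool_rot: [179.9, 0.0, 86.0]
force: [-2.0, -1.2, 7.1]
grip_width: 0.0197
grasp_force: 15.0
```

Seated (z back at the original 64.1 mm, upward contact force). Release and lift clear.

{"method": "servo_tool", "body": {
  "series": [
    [[0, 0, -0.002, 0, 0, 0, 0.25], [0, 0, -0.002, 0, 0, 0, 0.35], [0, 0, -0.002, 0, 0, 0, 0.5], [0, 0, -0.002, 0, 0, 0, 0.6], [0, 0, -0.002, 0, 0, 0, 0.6], [0, 0, -0.002, 0, 0, 0, 0.6], [0, 0, -0.002, 0, 0, 0, 0.6]]
  ]
}}

```text
time_s: 19.62
tool_pos: [0.546, 0.3177, 0.0635]
tool_rot: [179.9, -0.0, 86.0]
force: [0.5, -0.3, -1.1]
grip_width: 0.05
grasp_force: 0.0
```

{"method": "servo_tool", "body": {
  "series": [
    [[0, 0, -0.05, 0, 0, 0, 0.6], [0, 0, -0.15, 0, 0, 0, 0.6], [0, 0, -0.28, 0, 0, 0, 0.6], [0, 0, -0.4, 0, 0, 0, 0.6], [0, 0, -0.5, 0, 0, 0, 0.6], [0, 0, -0.5, 0, 0, 0, 0.6], [0, 0, -0.5, 0, 0, 0, 0.6], [0, 0, -0.5, 0, 0, 0, 0.6]]
  ]
}}

```text
time_s: 20.28
tool_pos: [0.5456, 0.3176, 0.214]
tool_rot: [179.9, 0.0, 86.0]
force: [-0.0, 0.1, -0.8]
grip_width: 0.0527
grasp_force: 0.0
```

```bash
python3 -c "
from h import *
a=cam('top');b=cam('side');print(get_obs()['time_s'])
save(np.hstack([cv2.resize(b['frame'][255:320,155:207],(400,500),interpolation=cv2.INTER_CUBIC),cv2.resize(b['frame'][160:215,240:284],(400,500),interpolation=cv2.INTER_CUBIC)]),'fin.png')"
```

```text
20.3833
```

View pics/fin.png

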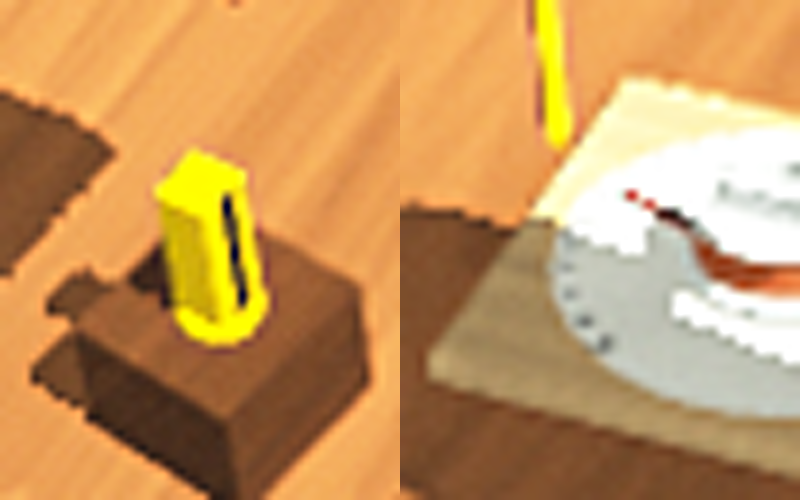

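The tool stands upright, flange flat on the block at crop (225,320); the needle lies on the red hand at crop (660,210). The gripper is clear.

```bash
python3 -c "
from cell import env
print(env.sign_off())"
```

```text
the job is handed in; nothing more can be done
None
```

I turned the slug clockwise until the needle lay over the red hand, about 1° short of its centre line by the cameras; the tool is back upright and fully down in its holder, released, and the job is handed in at about 20 s.

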